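# Tilt two sealed cartridges and sort out the rattler

## Robot

A 7-joint arm with a two-finger parallel gripper is mounted at the origin on a cart in front of the work surface, level with it; the furniture and walls round the work are solid. World frame = base frame: x ahead of the robot, y to its left, z up, the work surface at z = 0. Lengths are in mm, angles in rad, forces in N, time in s.
With the tool pointing down it reaches from about 350 to 900 mm from the base axis. Payload 19.9 kg.
Tool frame: the origin (TCP) lies midway between the tips of the shut fingers; the grasp point (between the pads) lies 19 mm behind it (ctrl.grip_point_offset is the distance from the TCP to the grasp point, in mm); z points along the fingers, y is the line along which they close (so a half turn about z gives the same grasp; the last joint's range is limited). The gripper opens to 85 mm and grips with 20 to 120 N. Pads are 22 mm wide; open, the fingers measure 114 mm over their backs; the gripper's body (76 mm by 85 mm) begins 54 mm behind the grasp point. The pads swing forward as they close: fully open they stand 13 mm farther back than shut.
Start: joints at [-1.161, 0.417, -0.01, 1.614, 0.005, 1.111, -0.053], TCP at [272.291, 562.547, 231.26] pointing down, gripper open.
Joint ranges: [-2.81, 2.81], [-0.39, 2.02], [-1.27, 1.25], [0.06, 2.57], [-1.19, 4.33], [0.19, 2], [-2.82, 2.82]. Speed limits (rad/s): [1.89, 1.89, 2.39, 2.39, 3.01, 3.01, 3.01].

## Interface

Orientations are given as a rotation vector (axis times angle).
In Python, from bench import ctrl, optics gives the robot as it stands. The module is installed in compiled form; this text tells all that it offers. Calls block until the motion is done:
- ctrl.move_pose(position, orientation): joint-space move of the TCP to a pose.
- ctrl.move_straight(position, max_speed=150, orientation=None, until_force=None): straight line of the TCP; orientation=None keeps the orientation; max_speed is the mean speed in mm/s. With until_force (N) it stops when the force on the tool has changed by that much, and returns True; else False.
- ctrl.set_joints(angles): joint-space move.
- ctrl.command_gripper(opening, force=None): opening from 0.0 (shut) to 1.0 (fully open); force is the grip in N (None keeps the last); returns when the fingers have stopped.
- ctrl.hold(seconds).
- ctrl.ik(position, orientation): joint angles nearest the present ones, or None.
- optics.grab_frame(name): name is "scene" or "top" or "wrist"; returns a dict with "img" (400x640x3 uint8, red, green, blue), "range_z" (400x640 float32, mm along the optical axis (not along the pixel's ray), 0 where there is no reading), "mtx" (3x3 intrinsics, pixels), "position" and "attitude" of the camera in the world; the wrist camera has in their place "T_tool_cam" (4x4, takes a point from camera to tool coordinates, whose origin is the TCP and whose axes are the flange's). Camera axes: x right, y down, z forward; pixel columns grow to the right and rows downward; lengths in mm; the calibration is good to about 2 mm. A picture is of the moment at which its call begins: read the wrist's pose just before it.
A pose or a line that the arm cannot do raises ctrl.PlanningError and nothing moves.
- ctrl.close_job(): hands the job in; it is judged then, once.
Readings, each from a call of its own:
- ctrl.read_time_s(): time.
- ctrl.read_joints(): joint angles.
- ctrl.read_qvel(): joint speeds.
- ctrl.read_effort(): joint torques, N m.
- ctrl.read_ee_pos(): TCP position.
- ctrl.read_ee_rot(): TCP orientation.
- ctrl.read_force(): force on the tool from outside, world axes, zero at the start.
- ctrl.read_wrist_torque(): the same for the moment, N m.
- ctrl.read_grip_width(): opening from 0.0 (shut) to 1.0 (fully open).
- ctrl.read_grasp_force(): force on a finger pad.
Only numpy, scipy, OpenCV 4.12 (cv2) and the standard library are available. Lean on these libraries where they do the work, as an engineer would, in place of code of your own. Each camera call takes 0.05 s, during which the arm holds its last target. There are 200 camera calls.

## Task

One of the two sealed cartridges has come loose inside: when it is tilted, the dark steel slug behind its clear cover slides from one end to the other, while in the sound one the slug stays put. Pick the cartridges up and tilt them, slug end high, to find the rattler, and watch its slug slide right over while you hold it in the air. Then leave the rattler lying flat in the deep tray with its slug still at the new end for all to see, and the sound one lying flat in the shallow tray.

Things in the scene. Friction and masses are not known exactly. Their poses are not given: they have to be found in the camera images.
- case_a: sealed cartridge, grey box 110 x 36 x 34 mm (x, y, z), aluminium end caps, clear cover on top; the two look alike. Origin: centre of the underside; z up, x along its length; the +x end cap has a round stub 14 mm wide that stands out 5 mm. About 0.23 kg with its slug. Grip it across its width. A tall instrument stands behind (front near x = 0.55, y -0.2 to 0.1): carry things round in front of it
- case_b: sealed cartridge, grey box 110 x 36 x 34 mm (x, y, z), aluminium end caps, clear cover on top; the two look alike. Origin: centre of the underside; z up, x along its length; the +x end cap has a round stub 14 mm wide that stands out 5 mm. About 0.23 kg with its slug. Grip it across its width. A tall instrument stands behind (front near x = 0.55, y -0.2 to 0.1): carry things round in front of it
- slug_a (a joint): m; place of the dark steel slug (26 mm long, 70 g) inside case_a along that cartridge's x: -0.028 at the -x end, 0 in the middle, +0.028 at the +x end. Starts within 8 mm of the -x end. If loose it slides down when that x axis dips by more than about 20 degrees (at 35 degrees, in half a second) and stays there when laid level; if sound it never moves
- slug_b (a joint): m; place of the dark steel slug (26 mm long, 70 g) inside case_b along that cartridge's x: -0.028 at the -x end, 0 in the middle, +0.028 at the +x end. Starts within 8 mm of the -x end. If loose it slides down when that x axis dips by more than about 20 degrees (at 35 degrees, in half a second) and stays there when laid level; if sound it never moves
- deep_tray: fixed open aluminium tray, 140 x 100 mm outside (x, y), walls and floor 4 mm thick, rim 45 mm above the worktop (the deeper of the two trays). One tray stands near x 0.36, the other near x 0.58, which is which varies. Origin: centre of its underside, on the worktop; x along its long side. It stands fast
- shallow_tray: fixed open aluminium tray, 140 x 100 mm outside (x, y), walls and floor 4 mm thick, rim 16 mm above the worktop (the shallower of the two trays). One tray stands near x 0.36, the other near x 0.58, which is which varies. Origin: centre of its underside, on the worktop; x along its long side. It stands fast

How it is judged (in metres and radians):
On the way:
1. the rattler is tilted in the air and its slug has slid to the other end (((value of joint slug_a above 0.015 m and angle between case_a's own z axis and vertical above 0.2 rad and height (world z) of case_a above 0.03 m) or (value of joint slug_b above 0.015 m and angle between case_b's own z axis and vertical above 0.2 rad and height (world z) of case_b above 0.03 m))), for 0.1 s.
At the end, for the whole second after the job is handed in: the cartridge whose slug slid over (slug now past the middle) lies flat (within 10 degrees) on the floor of the deep tray, the other (slug still at its first end) lies flat on the floor of the shallow tray, each with its centre within 40 mm of the tray's centre, released and at rest (((horizontal distance between case_a and deep_tray below 0.04 m and z of case_a in the frame of deep_tray below 0.015 m and angle between each of case_a, case_b's own z axis and vertical below 0.17 rad and linear speed of each of case_a, case_b below 0.02 m/s and horizontal distance between case_b and shallow_tray below 0.04 m and z of case_b in the frame of shallow_tray below 0.015 m and value of joint slug_a above 0 m and value of joint slug_b below -0.01 m) or (horizontal distance between case_b and deep_tray below 0.04 m and z of case_b in the frame of deep_tray below 0.015 m and angle between each of case_b, case_a's own z axis and vertical below 0.17 rad and linear speed of each of case_b, case_a below 0.02 m/s and horizontal distance between case_a and shallow_tray below 0.04 m and z of case_a in the frame of shallow_tray below 0.015 m and value of joint slug_b above 0 m and value of joint slug_a below -0.01 m))); the robot touches nothing.
It also fails if it takes over 67 s, if anything falls off the work surface, if the arm or the gripper's body presses on something with over 40 N, if the wrist force passes 120 N, or if a joint passes its speed limit or range.

## Working session

There is one attempt and no reset: what is moved stays moved. The work goes in short steps, each a Python script; the robot and the scene stay as the last script left them, time stands still between calls to the robot, and variables do not carry over. Pictures are saved under pics/ and viewed, at most 10 in all, crops included, and the job is handed in when it is done.

```bash
mkdir -p pics; python3 - <<'E'
from bench import ctrl, optics
import cv2, numpy as np, pickle
F={}
for n in("top","scene"):
    f=optics.grab_frame(n);F[n]=f
    cv2.imwrite(f"pics/{n}0.png",f["img"][:,:,::-1]);print(n,f["mtx"].tolist(),f["position"],f["attitude"])
pickle.dump(F,open("f0.pkl","wb"))
print(ctrl.read_time_s(),ctrl.read_ee_rot(),ctrl.read_joints())
E
```

```text
top [[365.2387925626037, 0.0, 319.06779535946714], [0.0, 365.2387925626037, 196.8795459969516], [0.0, 0.0, 1.0]] [275.53522595 -44.09429265 907.10203946] [-2.19125294  1.98072604 -0.23685574]
scene [[455.56573815273254, 0.0, 318.7419561666045], [0.0, 455.56573815273254, 197.18056766943673], [0.0, 0.0, 1.0]] [-398.68235407 -394.37474938  879.40893746] [-1.95014487  1.32779506 -0.59918586]
0.1 [-7.02050087e-01 -3.06194926e+00  1.79932974e-03] [-1.16151149  0.41792646 -0.010319    1.61413427  0.00468723  1.11071719
 -0.05300504]
```

View pics/top0.png

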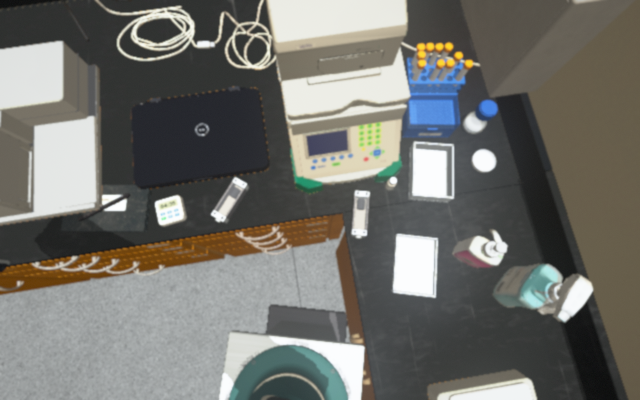

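View pics/scene0.png

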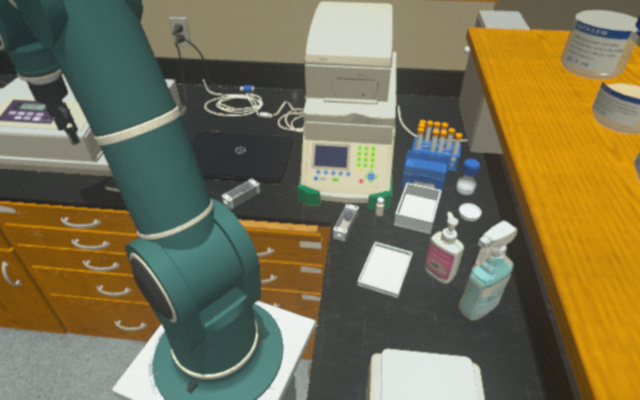

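Top view: cartridges at about (230,200) and (360,214). The deep tray is the far one at (432,170), the shallow one the near one at (415,265). The instrument stands behind both cartridges. Next I measure all four.

```bash
cat > h.py <<'E'
import numpy as np, cv2, pickle
from scipy.spatial.transform import Rotation as R
def world(f,u,v,z):
    "rays through pixels onto plane of height z"
    K=f["mtx"];d=np.stack([(np.asarray(u)-K[0,2])/K[0,0],(np.asarray(v)-K[1,2])/K[1,1],np.ones(np.shape(u))],-1)@R.from_rotvec(f["attitude"]).as_matrix().T
    p=np.asarray(f["position"]);return p+d*((z-p[2])/d[...,2])[...,None]
def cloud(f):
    K=f["mtx"];v,u=np.indices(f["range_z"].shape);d=f["range_z"]
    c=np.stack([(u-K[0,2])/K[0,0]*d,(v-K[1,2])/K[1,1]*d,d],-1)
    return c@R.from_rotvec(f["attitude"]).as_matrix().T+np.asarray(f["position"])
E
python3 - <<'E'
from h import *
f=pickle.load(open("f0.pkl","rb"))["top"];g=cv2.cvtColor(f["img"],cv2.COLOR_RGB2GRAY);P=cloud(f)
for n,(u0,v0,u1,v1),z in(("L",(205,172,255,227),34),("R",(345,185,376,242),34),("far",(408,136,460,205),45),("near",(388,230,443,302),16)):
    m=(P[v0:v1,u0:u1,2]>(10 if z<40 else 30)).astype(np.uint8)
    mb=(g[v0:v1,u0:u1]>85).astype(np.uint8)
    for nm,k in(("depth",m),("bright",mb)):
        k=max(cv2.findContours(k,0,1)[0],key=cv2.contourArea).reshape(-1,2)+[u0,v0]
        w=world(f,k[:,0],k[:,1],z)[:,:2].astype(np.float32)
        print(n,nm,cv2.minAreaRect(w))
    print("zmax",np.percentile(P[v0:v1,u0:u1,2],[50,95]))
a=cv2.resize(f["img"][172:227,200:260],None,fx=8,fy=8,interpolation=2);b=cv2.resize(f["img"][187:242,335:375],None,fx=8,fy=8,interpolation=2)
cv2.imwrite("pics/c1.png",np.hstack([a,b])[:,:,::-1])
E
```

```text
L depth ((457.3847351074219, 194.70028686523438), (45.286258697509766, 114.95044708251953), 66.28862762451172)
L bright ((457.2589111328125, 197.09152221679688), (48.2039909362793, 121.03650665283203), 66.41593170166016)
zmax [ 1.29822691 34.17248886]
R depth ((456.4128112792969, -125.83821868896484), (116.89892578125, 38.07796096801758), 0.2286243438720703)
R bright ((455.8822021484375, -125.10206604003906), (124.4900894165039, 42.565486907958984), 0.2739630937576294)
zmax [ 2.05422241 35.09675519]
far depth ((582.6412963867188, -294.65618896484375), (144.13352966308594, 104.53822326660156), 1.2031362056732178)
far bright ((575.615478515625, -297.2879638671875), (168.2740936279297, 127.07939910888672), 2.4823665618896484)
zmax [ 4.94501515 45.19346592]
near depth ((350.45684814453125, -268.8194274902344), (102.37672424316406, 141.55197143554688), 89.14305114746094)
near bright ((353.9061279296875, -268.30157470703125), (162.80807495117188, 132.4585418701172), 3.2241322994232178)
zmax [ 3.49674097 15.99589816]
```

View pics/c1.png

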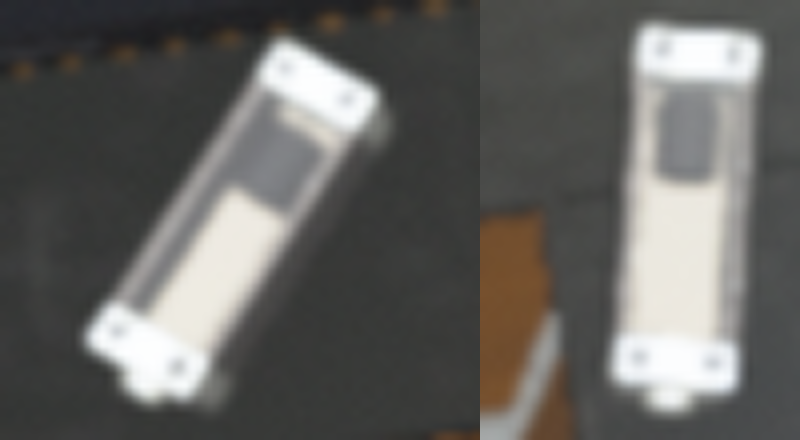

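Both cartridges have the stub (+x) end towards the robot and the slug at the far end: the left one slug (270,155), stub (150,385), the right one slug (690,135), stub (668,400). The yaws are about 156° and 180°. Next I refine the centres with a top-face mask, check reachability, and go over the left cartridge.

```bash
cat >> h.py <<'E'
from bench import ctrl, optics
def rot(yaw,tilt=0):
    "tool down, tool x along cartridge +x at yaw (deg); tilt lowers the +x end"
    c,s=np.cos(np.radians(yaw)),np.sin(np.radians(yaw))
    M=R.from_matrix(np.array([[c,s,0],[s,-c,0],[0,0,-1.]]))
    return (M*R.from_euler("y",-tilt,degrees=True)).as_rotvec()
def top_rect(f,P,box,zmin,z):
    u0,v0,u1,v1=box;m=(P[v0:v1,u0:u1,2]>zmin).astype(np.uint8)
    k=max(cv2.findContours(m,0,1)[0],key=cv2.contourArea).reshape(-1,2)+[u0,v0]
    return cv2.minAreaRect(world(f,k[:,0],k[:,1],z)[:,:2].astype(np.float32))
def wrist():
    T=np.eye(4);T[:3,:3]=R.from_rotvec(ctrl.read_ee_rot()).as_matrix();T[:3,3]=ctrl.read_ee_pos()
    f=optics.grab_frame("wrist");T=T@f["T_tool_cam"];f["position"]=T[:3,3];f["attitude"]=R.from_matrix(T[:3,:3]).as_rotvec();return f
E
python3 - <<'E'
from h import *
f=pickle.load(open("f0.pkl","rb"))["top"];P=cloud(f)
print(top_rect(f,P,(205,172,255,227),29,34),top_rect(f,P,(345,185,376,242),29,34))
for p,y,t in(([457,197,3],156,0),([430,190,200],156,40),([456,-125,3],180,0),([420,-125,200],180,40),([582,-295,7],180,0),([582,-295,120],180,0),([352,-269,7],180,0),([352,-269,120],180,0)):
    q=ctrl.ik(p,rot(y,t));print(p,t,None if q is None else np.round(q,2))
ctrl.move_pose([452,198,170],rot(156))
f=wrist();P=cloud(f);pickle.dump(f,open("w1.pkl","wb"));cv2.imwrite("pics/w1.png",f["img"][:,:,::-1])
m=((P[...,2]>30)&(P[...,2]<40)&(f["range_z"]>0)).astype(np.uint8)
k=max(cv2.findContours(m,0,1)[0],key=cv2.contourArea).reshape(-1,2);print(cv2.minAreaRect(world(f,k[:,0],k[:,1],34)[:,:2].astype(np.float32)))
print(ctrl.read_time_s(),f["T_tool_cam"].round(2).tolist())
E
```

```text
((461.0819091796875, 196.50601196289062), (39.00615692138672, 109.63260650634766), 66.28862762451172) ((459.5058288574219, -126.32049560546875), (36.7562255859375, 110.60527801513672), 89.84634399414062)
[457, 197, 3] 0 [-0.57  0.55  0.12  2.07 -0.13  0.52  0.8 ]
[430, 190, 200] 40 [-1.17  0.11  0.28  2.32  0.99  0.8  -0.49]
[456, -125, 3] 0 [-0.06  0.54  0.32  2.14 -0.34  0.51  2.08]
[420, -125, 200] 40 None
[582, -295, 7] 0 [ 0.16  0.77  0.37  1.68 -0.37  0.76  2.27]
[582, -295, 120] 0 [ 0.02  0.65  0.58  1.65 -0.42  0.97  2.31]
[352, -269, 7] 0 [ 0.11  0.55  0.57  2.21 -0.6   0.53  2.7 ]
[352, -269, 120] 0 [-0.33  0.47  1.11  2.17 -0.58  0.84  2.72]
((616.663818359375, 307.8395690917969), (227.83746337890625, 335.3659362792969), 14.996532440185547)
1.6667 [[-0.0, -0.97, -0.26, 64.8], [1.0, -0.0, -0.0, 0.97], [0.0, -0.26, 0.97, -143.84], [0.0, 0.0, 0.0, 1.0]]
```

View pics/w1.png

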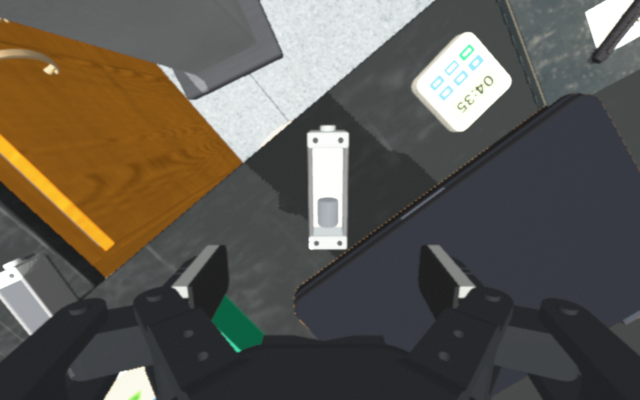

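The wrist view shows the left cartridge at (308–348, 128–250), with the slug at the lower (−x) end at (328,212). I refine its position inside that box, check the tilt options and grasp it.

```bash
cat >> h.py <<'E'
def wrect(f,box):
    r=top_rect(f,cloud(f),box,29,34);return r
E
python3 - <<'E'
from h import *
f=pickle.load(open("w1.pkl","rb"));print(wrect(f,(295,134,358,256)),wrect(f,(295,120,358,256)))
for p,y in(([420,-125,200],0),([420,-125,200],180),([450,-100,150],180),([450,-100,150],0),([450,-150,250],0),([450,-150,250],180)):
  for t in (30,36):
    q=ctrl.ik(p,rot(y,t if y else -t));print(p,y,t,None if q is None else np.round(q,2))
for p,y in(([459,-126,3],0),([582,-295,7],0),([352,-269,7],0),([352,-269,120],0),([430,190,200],156),([440,190,170],156),([440,190,150],156)):
    q=ctrl.ik(p,rot(y,36 if y else 0));print(p,y,None if q is None else np.round(q,2))
E
```

```text
((460.4855651855469, 201.420654296875), (35.86235046386719, 107.08776092529297), 66.36913299560547) ((459.3517150878906, 201.916748046875), (35.86235046386719, 109.56302642822266), 66.36913299560547)
[420, -125, 200] 0 30 [-0.04 -0.12  0.35  2.43 -0.36  0.34 -0.94]
[420, -125, 200] 0 36 [-0.04 -0.14  0.38  2.5  -0.72  0.23 -0.56]
[420, -125, 200] 180 30 [-0.67 -0.24  0.92  2.45  0.16  0.34  1.72]
[420, -125, 200] 180 36 [-0.72 -0.32  0.97  2.51  0.39  0.21  1.52]
[450, -100, 150] 180 30 [-0.92  0.09  1.21  2.46 -1.02  0.25  2.79]
[450, -100, 150] 180 36 None
[450, -100, 150] 0 30 [-0.3   0.05  0.54  2.45 -0.81  0.2  -0.57]
[450, -100, 150] 0 36 None
[450, -150, 250] 0 30 [-0.01 -0.13  0.36  2.3  -0.29  0.48 -0.99]
[450, -150, 250] 0 36 [ 0.1  -0.15  0.29  2.37 -0.53  0.38 -0.74]
[450, -150, 250] 180 30 [-0.64 -0.25  0.91  2.31  0.1   0.48  1.8 ]
[450, -150, 250] 180 36 [-0.7  -0.34  0.95  2.38  0.26  0.36  1.67]
[459, -126, 3] 0 [-0.27  0.6   0.58  2.14 -0.61  0.57 -0.82]
[582, -295, 7] 0 [-0.09  0.89  0.75  1.69 -0.76  0.88 -0.58]
[352, -269, 7] 0 [ 0.1   0.55  0.57  2.21 -0.6   0.53 -0.44]
[352, -269, 120] 0 [-0.2   0.37  0.92  2.17 -0.42  0.78 -0.57]
[430, 190, 200] 156 [-1.01  0.09  0.15  2.29  0.9   0.78 -0.37]
[440, 190, 170] 156 [-1.08  0.17  0.25  2.3   0.95  0.7  -0.44]
[440, 190, 150] 156 [-1.14  0.22  0.32  2.32  0.98  0.65 -0.49]
```

```bash
python3 - <<'E'
from h import *
ctrl.command_gripper(0.8)
ctrl.move_straight([460,200.5,60],200,rot(156.3))
print(ctrl.move_straight([460,200.5,3],80,until_force=10),ctrl.read_ee_pos())
ctrl.command_gripper(0,70);print(ctrl.read_grip_width(),ctrl.read_grasp_force())
ctrl.move_straight([445,195,160],150)
f1=wrist()
ctrl.move_straight([440,195,220],100,rot(156.3,38))
ctrl.hold(0.8);f2=wrist()
cv2.imwrite("pics/w2.png",np.hstack([f1["img"][100:400,170:470],f2["img"][100:400,170:470]])[:,:,::-1])
print(ctrl.read_ee_pos(),ctrl.read_grip_width(),ctrl.read_time_s())
E
```

```text
False [460.21007502 200.59379542   3.29325299]
0.41232177744592813 70.43959379196167
[439.98954248 194.98848498 219.99494044] 0.41064534882042925 7.2083
```

View pics/w2.png

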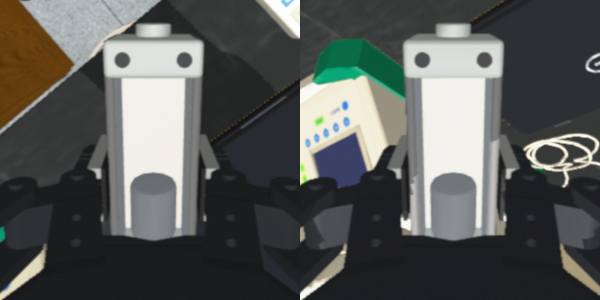

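The slug stayed at the high end (453,205) at 38° tilt, with the stub end down. The left cartridge is the sound one, so it goes to the near, shallow tray. I carry it level in front of the instrument.

```bash
python3 - <<'E'
from h import *
ctrl.move_straight([430,180,170],180,rot(158))
ctrl.move_straight([400,-40,150],220,rot(168))
ctrl.move_straight([352,-269,110],220,rot(175))
print(np.round(ctrl.read_joints(),2))
ctrl.move_straight([352,-269,25],150)
print(ctrl.move_straight([352,-269,5],50,until_force=6),ctrl.read_ee_pos(),ctrl.read_force())
ctrl.command_gripper(0.58);print(ctrl.read_grip_width())
ctrl.move_straight([352,-269,120],150)
ctrl.command_gripper(0.8)
print(ctrl.read_time_s())
ctrl.move_pose([452,-126,170],rot(0))
f=wrist();pickle.dump(f,open("w3.pkl","wb"));t=optics.grab_frame("top")
cv2.imwrite("pics/w3.png",np.hstack([f["img"][60:330,180:480],cv2.resize(t["img"][130:310,340:470],None,fx=1.5,fy=1.5)])[:,:,::-1])
print(ctrl.read_time_s(),np.round(ctrl.read_joints(),2))
E
```

```text
[ 0.13  0.3   0.51  2.17 -0.22  0.72  2.28]
True [ 352.30467685 -268.98086388    6.87946771] [ 0.74794341  0.18476266 -2.70086482]
0.577381299425068
13.4333
16.3 [-0.74  0.43  1.17  2.08 -0.49  0.95 -0.88]
```

View pics/w3.png

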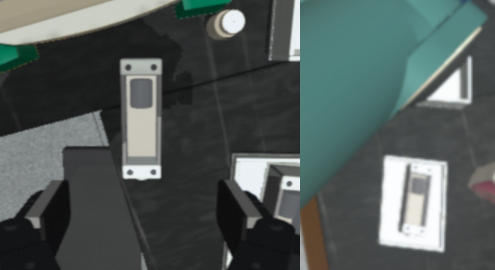

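The sound cartridge lies in the shallow tray (top crop (415,200)). In the wrist crop the right cartridge is at (122–162, 58–180), slug at the far end. I refine, grasp and tilt it.

```bash
python3 - <<'E'
from h import *
f=pickle.load(open("w3.pkl","rb"));r=wrect(f,(292,110,352,238));print(r,wrect(f,(292,110,352,250)))
for p in([450,-150,250],[430,-150,220],[430,-160,180]):
    q=ctrl.ik(p,rot(0,-36));print(p,None if q is None else np.round(q,2))
x,y=459.5,(r[0][1]-126.3)/2
ctrl.move_straight([x,y,60],200,rot(0))
print(ctrl.move_straight([x,y,3],80,until_force=10),ctrl.read_ee_pos())
ctrl.command_gripper(0,70);print(ctrl.read_grip_width())
ctrl.move_straight([445,-140,170],150)
for p in([450,-150,250],[430,-150,220],[430,-160,180]):
    q=ctrl.ik(p,rot(0,-36));print(p,None if q is None else np.round(q,2))
print(ctrl.read_time_s(),np.round(ctrl.read_joints(),2))
E
```

```text
((458.70489501953125, -124.09425354003906), (36.33784484863281, 108.28954315185547), 89.86321258544922) ((458.1995849609375, -124.09304809570312), (36.33784484863281, 109.30017852783203), 89.86321258544922)
[450, -150, 250] [-0.33 -0.21  0.67  2.38 -0.25  0.35 -0.99]
[430, -150, 220] [-0.41 -0.21  0.77  2.45 -0.32  0.27 -0.88]
[430, -160, 180] [-0.57 -0.08  1.03  2.48 -1.02  0.24 -0.15]
False [ 459.68009688 -125.31993621    3.31202351]
0.40785049611835084
[450, -150, 250] [-0.33 -0.21  0.67  2.38 -0.25  0.35 -1.  ]
[430, -150, 220] [-0.41 -0.21  0.78  2.45 -0.32  0.27 -0.89]
[430, -160, 180] [-0.57 -0.08  1.03  2.48 -1.02  0.24 -0.15]
19.525 [-0.71  0.42  1.16  2.08 -0.48  0.94 -0.86]
```

```bash
python3 - <<'E'
from h import *
try: ctrl.move_straight([440,-150,250],100,rot(0,-36))
except ctrl.PlanningError as e:
    print(e); ctrl.move_pose([440,-150,250],rot(0,-36))
ctrl.hold(1.0);f2=wrist()
cv2.imwrite("pics/w4.png",f2["img"][100:400,170:470,::-1])
print(ctrl.read_ee_pos(),ctrl.read_grip_width(),ctrl.read_time_s(),np.round(ctrl.read_joints(),2))
E
```

```text
[ 439.98971768 -150.00082096  249.9908462 ] 0.4070863261586455 22.3833 [-0.63 -0.35  0.9   2.4   0.23  0.36 -1.44]
```

View pics/w4.png

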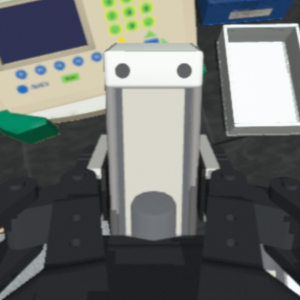

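The far window end is now empty and the slug sits at the near (stub) end at (153,215): this is the rattler, and its slug has slid over. I carry it level to the deep tray.

```bash
python3 - <<'E'
from h import *
ctrl.move_straight([430,-200,170],150,rot(0))
ctrl.move_straight([460,-294,140],150)
ctrl.move_straight([581,-294,120],150,rot(1))
print(np.round(ctrl.read_joints(),2))
ctrl.move_straight([581,-294,30],130)
print(ctrl.move_straight([581,-294,5],50,until_force=6),ctrl.read_ee_pos(),ctrl.read_force())
ctrl.command_gripper(0.58);print(ctrl.read_grip_width())
ctrl.move_straight([581,-294,130],150)
ctrl.move_straight([440,-240,230],200)
ctrl.move_pose([430,150,250],rot(20))
t=optics.grab_frame("top");P=cloud(t)
print(top_rect(t,P,(408,136,460,205),30,45)[0],top_rect(t,P,(395,238,436,295),28,38)[0])
cv2.imwrite("pics/e.png",cv2.resize(t["img"][125:310,375:475],None,fx=3,fy=3)[:,:,::-1])
print(ctrl.read_time_s())
E
```

```text
Traceback (most recent call last):
bench.PlanningError: the arm cannot follow that straight line within its joint ranges
```

```bash
cat >> h.py <<'E'
def go(p,v,o):
    try: ctrl.move_straight(p,v,o)
    except ctrl.PlanningError: print("joint move",p); ctrl.move_pose(p,o)
E
python3 - <<'E'
from h import *
go([440,-160,200],150,rot(0))
go([440,-240,160],150,rot(0))
go([470,-294,140],150,rot(0))
go([581,-294,120],150,rot(1))
print(np.round(ctrl.read_joints(),2))
ctrl.move_straight([581,-294,30],130)
print(ctrl.move_straight([581,-294,5],50,until_force=6),ctrl.read_ee_pos(),ctrl.read_force())
ctrl.command_gripper(0.58);print(ctrl.read_grip_width())
ctrl.move_straight([581,-294,130],150)
go([440,-240,230],200,rot(1))
ctrl.move_pose([430,150,250],rot(20))
t=optics.grab_frame("top");P=cloud(t)
cv2.imwrite("pics/e.png",cv2.resize(t["img"][125:310,375:475],None,fx=3,fy=3)[:,:,::-1])
print(top_rect(t,P,(408,136,460,205),30,45)[0],top_rect(t,P,(395,238,436,295),28,38)[0])
print(ctrl.read_time_s())
E
```

```text
[-0.15  0.74  0.85  1.66 -0.63  1.04 -0.65]
True [ 580.91312412 -293.74011058    7.20005594] [-2.74789457  2.12937903 10.56135768]
0.5755284877298932
(582.5697631835938, -294.7852783203125) (351.8760070800781, -269.09295654296875)
31.4833
```

View pics/e.png

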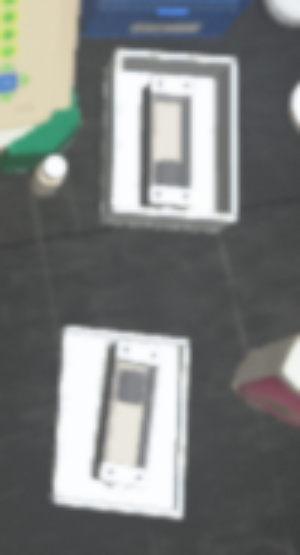

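The picture shows the rattler in the deep tray (170,140) with its slug at the near, new end (168,172). The sound one is in the shallow tray (128,415) with its slug at the far, first end. Both lie centred and flat.

```bash
python3 -c "
from bench import ctrl
print(ctrl.close_job())"
```

```text
the job is handed in; nothing more can be done
None
```

I handed the job in at about 31 s: the right-hand cartridge was the rattler and now lies flat in the deep tray with its slug at the new end, and the sound one lies flat in the shallow tray; the hand-in call returned no verdict.

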